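Clear the label-roll stand and draw up its spindle

ROBOT

A 6-joint arm with a two-finger parallel gripper is mounted at the origin on the work surface. World frame = base frame: x ahead of the robot, y to its left, z up, the work surface at z = 0. Lengths are in mm, angles in rad, forces in N, time in s.
With the tool pointing down it reaches from about 350 to 875 mm from the base axis. Payload 4.2 kg.
Tool frame: the origin (TCP) lies midway between the tips of the shut fingers; the grasp point (between the pads) lies 19 mm behind it (arm.tcp_to_grasp is the distance from the TCP to the grasp point, in mm); z points along the fingers, y is the line along which they close (so a half turn about z gives the same grasp; the last joint's range is limited). The gripper opens to 85 mm and grips with 20 to 120 N. Pads are 22 mm wide; open, the fingers measure 114 mm over their backs; the gripper's body (76 mm by 85 mm) begins 54 mm behind the grasp point. The pads swing forward as they close: fully open they stand 13 mm farther back than shut.
Start: joints at [1.497, 0.385, 0.008, 0, -1.194, -0.259], TCP at [204.149, 590.697, 231.312] pointing down, gripper open.
Joint ranges: [-3.14, 3.14], [-1.21, 2.06], [-1.07, 1.41], [-3.16, 2.05], [-2.99, -0.16], [-3.1, 3.1]. Speed limits (rad/s): [2.79, 2.79, 3.14, 3.14, 3.14, 3.14].

INTERFACE

Orientations are given as a unit quaternion [x, y, z, w].
In Python, from bench import arm gives the robot as it stands.
- The arm moves only by the tool arm_command, never from a script. Its argument "rows" is a list of rows, each a list of 2 entries, a list of its own where there are three numbers: the shift along the tool's x, y, z as a fraction of full scale, then the turn, a rotation vector about the tool's x, y, z as a fraction of full scale. In form: [[[x, y, z], [wx, wy, wz]], ...]. A call has 1 to 5 rows; each row is the pose to reach, as a shift and turn from the pose commanded when the call began, along the tool's axes at that moment, turning the shorter way round; what a row does not reach only later rows make up. Full scale, the value 1, is 0.25 m for a shift and 180 degrees for a turn. A row lasts 1/10 s, in which the tool goes at most 50 mm and 8.59 degrees, less where a joint would pass 70% of its speed; a pose out of reach is approached as far as the arm can. A call with a number of a shift or a turn outside -1 to 1 is refused whole. A call with a gripper value outside its range is refused whole. "grip" is the opening, from 0 (shut) to 1 (fully open), set as the call begins (left out, the last holds). The fingers move at their own pace and stop on an object; the grip force is fixed at half the most. Time passes only in rows, so rows that repeat a pose let the fingers close. It gives the time, the measured TCP pose, the force, the opening and the grip force at its end, in the units of the state.
- arm.read_state(): the state, without advancing time (a new reading comes with each control period).
- arm.get_image(name): name is "scene" or "side" or "wrist"; returns (picture, depth): 384x512x3 uint8, blue, green, red; 384x512 float32, mm along the optical axis (not along the pixel's ray), 0 where there is no reading.
- arm.camera_info(name): a dict with "fx", "fy", "cx", "cy" (pixels), "extrinsics" (4x4, takes a point from camera to world coordinates). Camera axes: x right, y down, z forward; pixel columns grow to the right and rows downward; lengths in mm; the calibration is good to about 2 mm. A picture is of the moment at which its call begins: read the wrist's pose just before it. camera_info takes no time and is no camera call; for the wrist camera it gives the pose at the moment of the call.
- arm.job_done(): hands the job in; it is judged then, once.
Trained networks look in the newest picture that a camera, given by its name, has taken for a name from the list of things; names that differ only in an ending like _2 or _b are one class to them, and where a whole thing is asked for, a point or a joint stands for the part that bears it (a point fixed in the world has none). Each returns a list of dicts, best first, with "score" (0 to 1); they miss things now and then, are a little off and sometimes report something else, mostly with a low value. They report only what shows in the picture. A call takes as long as a camera call. They do not tell look-alikes from the thing itself.
- arm.spot_in(camera, query): "position" ([column, row] in pixels, amid what is visible of it).
The state is a dict: "clock": time; "joints": joint angles; "joint_vel": joint speeds; "joint_efforts": joint torques, N m; "position": TCP position; "ee_rot": TCP orientation; "contact_force": force on the tool from outside, world axes, zero at the start; "wrist_torque": the same for the moment, N m; "gripper_width": finger opening in mm; "grasp_force": force on a finger pad.
Only numpy, scipy, OpenCV 4.12 (cv2) and the standard library are available. Lean on these libraries where they do the work, as an engineer would, in place of code of your own. Each camera call takes 0.05 s, during which the arm holds its last target. There are 200 camera calls.

TASK

The spindle of the label-roll stand has to be set higher for a wider roll. Slide the label roll straight up off the spindle and stand it flat on its end in the free part of the cardboard tray; then draw the spindle rod straight up about 30 mm, without cocking it, forcing it against the bore or pulling it out of its bore, and finish while still holding it there in the gripper, so that I can tighten the clamp screw. Leave the jar in the tray, the jar between tray and stand, the empty core and the knife where they are.

Things in the scene. Friction and masses are not known exactly. Their poses are not given: they have to be found in the camera images.
- stand: Label-roll stand, fixed to the table: dark steel foot 100 x 100 x 10 with an upright aluminium block 50 x 50, top face 62 above the table, with a slack black clamp screw on its +y side (reaching 43 from the axis, 35 up). In the block's top is a vertical bore 21.5 dia, 57 deep (its floor 5 above the table). Origin: on the bore's axis at table height; z up.
- rod_mid (a point): Plain steel spindle rod, 20 dia, 117 long, loose (about 0.3 kg) and standing in the stand's bore on its floor; this point is the rod's centre, z along the rod. At the start the centre is 63.5 above the table and the top end 122 above the table: 57 of the rod is in the bore, and 60 stands above the block, threaded through the roll. With the roll off, the bare 60 can be gripped across. It slides freely and falls back if let go.
- roll_mid (a point): Wound roll of white paper labels on a cardboard core, 60 outer dia, 27 hole, 48 high, about 0.13 kg, rigid; threaded on the spindle and resting on the block's top. This point is its centre, half-way up; z along its axis. At the start it lies 86 above the table and the rod stands out 12 above the roll's top. It must be raised 60 to clear the rod.
- tray: Shallow open cardboard tray, 170 (x) x 220 (y), walls 4 thick and 28 high, inner floor 4 above the table. A jar stands in its +y half. Fixed to the table. Origin: centre of underside.
- tray_spot (a point): Middle of the free part of the tray, on its inner floor: 45 from the tray's centre towards its -y end. Axes as the tray's.
- jar_tray: Closed glass jar with brass lid, 58 dia x 85 high, standing inside the tray towards its +y end. Origin: centre of underside. Leave alone.
- jar_mid: Closed glass jar with brass lid, 62 dia x 100 high, in the middle of the table between the stand and the tray. Origin: centre of underside. Leave alone.
- core: Empty cardboard core, a tube 31 outer dia, 50 high, standing on the table about 105 from the stand's axis. Origin: centre of underside. Leave alone.
- knife: Grey box knife lying flat, about 140 long, 26 wide, 14 high. Origin: underside, 19 behind the middle of its length. Leave alone.
Things that resemble listed ones, but are neither listed nor needed, are in the scene too. Leave any purple or red look-alike of the part that bears roll_mid alone.

How it is judged (in metres and radians):
On the way, in this order (a step that is already met when the one before it is completed fails the run):
1. the roll stands flat in the tray, let go (x of roll_mid in the frame of tray between -0.07 and 0.07 m and y of roll_mid in the frame of tray between -0.095 and 0.095 m and z of roll_mid in the frame of tray between 0.022 and 0.034 m and angle between roll_mid's own z axis and vertical below 0.1 rad and contact force between the fingers and roll below 0.2 N), for 0.2 s.
2. the rod is drawn up about 30 mm in its bore, held by the fingers (z of rod_mid in the frame of stand between 0.0835 and 0.1035 m and angle between the z axis of rod_mid and the z axis of stand, either way round below 0.035 rad and contact force between the fingers and rod above 3 N and contact force between rod and roll below 0.2 N), for 0.3 s.
At the end, for the whole second after the job is handed in: The roll stands flat (within 0.1 rad) on the tray's floor, released and at rest; the rod is held still by the fingers (over 3 N), raised 20 to 40 mm from its start, still in the bore and within 0.035 rad (2 degrees) of its axis, not wedged against the bore (under 10 N) (all of step 1 and all of step 2 and contact force between rod and stand below 10 N and linear speed of each of rod, roll below 0.01 m/s); the arm keeps its last pose, push and grip.
It fails at once if the rod is pulled out of the bore (raised over 54 mm) (z of rod_mid in the frame of stand above 0.1175 m).
It fails at once if the rod is jammed against the bore (over 45 N) (contact force between rod and stand above 45 N).
It fails at once if the jar in the tray, the middle jar, the empty core or the knife is shifted more than 30 mm (distance of any of jar_tray, jar_mid, core, knife from where it was at the start of the episode above 0.03 m).
It also fails if it takes over 56 s, if anything falls off the work surface, if the arm or the gripper's body presses on something with over 40 N, if the wrist force passes 120 N, or if a joint passes its speed limit or range.

## Working session

There is one attempt and no reset: what is moved stays moved. The work goes in short steps, Python scripts to look and compute and a tool call to move; the robot and the scene stay as the last step left them, time stands still between calls to the robot, and variables do not carry over. Pictures are saved under pics/ and viewed, at most 10 in all, crops included, and the job is handed in when it is done.

Besides the shell and the picture viewer there is one more tool, called after "Emit:" as a command line: name --argument value ..., lists and objects as JSON in quotes. arm_command: Moves the arm, as the interface text tells. Shift numbers are shares of 0.25 m and turn numbers shares of 180 degrees, none past 1 either way. Its arguments: {"type":"object","properties":{"rows":{"type":"array","items":{"type":"array"}},"grip":{"type":"number"}},"required":["rows"]}

```bash
mkdir -p pics
cat > h.py <<'E'
import numpy as np, cv2
from bench import arm
def pt(info,d,u,v,r=2):
    p=d[max(0,int(v)-r):int(v)+r+1,max(0,int(u)-r):int(u)+r+1]; p=p[p>0]
    if not len(p): return None
    z=np.median(p); E=np.array(info["extrinsics"])
    return (E@[(u-info["cx"])/info["fx"]*z,(v-info["cy"])/info["fy"]*z,z,1])[:3]
def cloud(info,d):
    v,u=np.nonzero(d>0); z=d[v,u]; E=np.array(info["extrinsics"])
    P=np.c_[(u-info["cx"])/info["fx"]*z,(v-info["cy"])/info["fy"]*z,z,np.ones(len(z))]@E.T
    return P[:,:3],u,v
E
python3 - <<'E'
from h import *
ims=[]
for c in("scene","side"):
    im,d=arm.get_image(c); i=arm.camera_info(c); np.savez(c,im=im,d=d)
    cv2.imwrite(f"pics/{c}0.png",im)
    for q in("stand","roll_mid","rod_mid","tray","jar_tray","jar_mid","core","knife"):
        for r in arm.spot_in(c,q)[:3]:
            p=pt(i,d,*r["position"]); print(c,q,round(r["score"],2),np.round(r["position"]),None if p is None else p.round())
s=arm.read_state();print(s["clock"],s["ee_rot"],s["gripper_width"],arm.tcp_to_grasp)
E
```

```text
scene stand 0.65 [178. 256.] [ 526. -205.   21.]
scene stand 0.16 [323. 178.] [520. 222.   2.]
scene roll_mid 0.83 [128. 277.] [ 508. -313.   20.]
scene roll_mid 0.82 [157. 203.] [ 365. -170.   30.]
scene roll_mid 0.81 [173. 228.] [ 522. -202.  108.]
scene tray 0.6 [321. 175.] [509. 225.   3.]
scene jar_tray 0.85 [340. 150.] [513. 280.  61.]
scene jar_tray 0.54 [171. 218.] [ 506. -195.  118.]
scene jar_tray 0.31 [240. 206.] [476.  -9.  11.]
scene jar_mid 0.73 [280. 224.] [628. -14.  83.]
scene core 0.58 [204. 277.] [ 618. -198.   42.]
scene knife 0.73 [244. 202.] [474.   5.  12.]
side stand 0.87 [289. 289.] [ 477. -216.   36.]
side roll_mid 0.71 [233. 298.] [ 371. -188.   47.]
side roll_mid 0.59 [294. 260.] [ 491. -205.  108.]
side rod_mid 0.45 [293. 254.] [ 493. -197.  114.]
side rod_mid 0.38 [232. 226.] [458.  -6.  16.]
side tray 0.92 [219. 163.] [529. 213.   3.]
side jar_tray 0.93 [194. 137.] [490. 276.  61.]
side jar_mid 0.95 [290. 190.] [597. -22.  75.]
side core 0.89 [336. 255.] [ 597. -200.   45.]
side knife 0.63 [231. 225.] [456.  -3.  18.]
0.9 [ 9.86185886e-01 -1.65642381e-01 -5.73278460e-06  4.47744377e-06] 85.36425616716922 18.700000000000003
```

View pics/scene0.png

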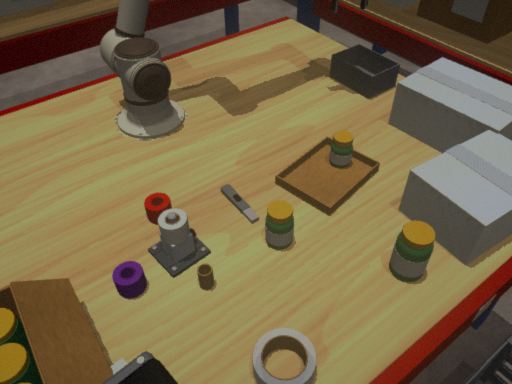

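View pics/side0.png

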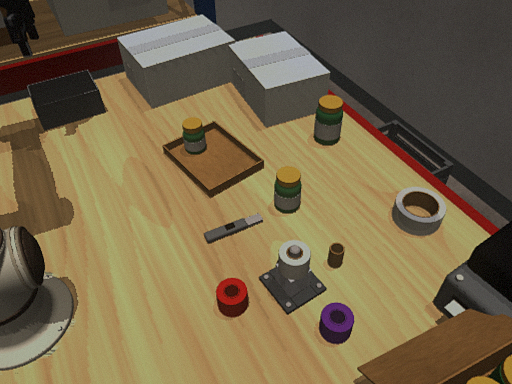

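Look-alikes in the scene view: red roll at (157,208), purple roll at (130,279), and the white roll on the spindle at (173,225). The white one fits because it is threaded on the stand's rod; I'll confirm it in a crop. The free part of the tray is at about (318,185).

Run:
```python
from h import *
for c in("scene","side"):
    z=np.load(c+".npz"); i=arm.camera_info(c); P,u,v=cloud(i,z["d"])
    im=z["im"]
    near=np.hypot(P[:,0]-507,P[:,1]+203)<45
    m=near&(P[:,2]>104)&(P[:,2]<115); q=P[m,:2]; (x,y),r=cv2.minEnclosingCircle(q.astype(np.float32)); print(c,"rolltop",len(q),x,y,r)
    m=near&(P[:,2]>118)&(P[:,2]<128); print("rodtop",m.sum(),P[m].mean(0))
    m=(np.hypot(P[:,0]-507,P[:,1]+203)<90)&(P[:,2]>7)&(P[:,2]<13); print("foot",cv2.minAreaRect(P[m,:2].astype(np.float32)))
    m=(abs(P[:,0]-510)<150)&(abs(P[:,1]-225)<160)&(P[:,2]>24)&(P[:,2]<31); print("trayrim",m.sum(),cv2.minAreaRect(P[m,:2].astype(np.float32)))
    np.save(c+"rim",P[m])
    for n,a,b,h in(("jt",500,280,85),("jm",610,-18,100)):
        m=(np.hypot(P[:,0]-a,P[:,1]-b)<50)&(abs(P[:,2]-h)<5);print(n,m.sum(),P[m].mean(0).round(1) if m.any() else 0)
im=np.load("side.npz")["im"]; cv2.imwrite("pics/crop.png",cv2.resize(im[220:350,200:370],None,fx=4,fy=4,interpolation=cv2.INTER_CUBIC))
```

```text
scene rolltop 445 499.7962951660156 -192.60914611816406 30.90361976623535
rodtop 45 [ 500.9024603  -192.4770278   119.79761388]
foot ((518.2001953125, -202.41148376464844), (135.04672241210938, 108.09490203857422), 58.627838134765625)
trayrim 414 ((519.0552978515625, 236.6395263671875), (172.30038452148438, 224.3851318359375), 10.150790214538574)
jt 230 [500.3 297.7  86.9]
jm 400 [608.    2.4  98.4]
side rolltop 578 499.2468566894531 -191.56243896484375 30.638141632080078
rodtop 69 [ 498.95437797 -193.22241322  120.25026646]
foot ((521.3214721679688, -191.01226806640625), (144.5723419189453, 99.45301055908203), 4.348304748535156)
trayrim 405 ((519.487060546875, 235.48574829101562), (172.03318786621094, 223.99057006835938), 10.488404273986816)
jt 224 [497.4 296.6  86.5]
jm 335 [605.8   1.6  98.5]
```

View pics/crop.png

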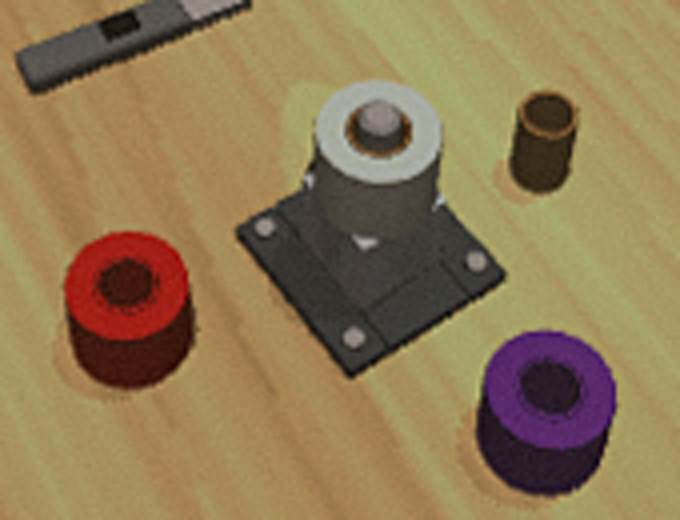

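The crop shows the white roll threaded on the rod of the dark-footed stand, at (380,130) in the crop. The red and purple ones stand loose on the table. I'll take the white roll at (499.5,-192) and move over it.

Emit:
arm_command --rows '[[[0.536,0.644,0],[0,0,0]],[[0.536,0.644,0],[0,0,0]],[[0.536,0.644,0],[0,0,0]],[[0.536,0.644,0],[0,0,0]],[[0.536,0.644,0],[0,0,0]]]' --grip 1

```text
clock: 1.4
position: [278.8, 390.4, 231.7]
ee_rot: [0.986, -0.167, -0.0, 0.0]
contact_force: [-0.4, 0.4, 0.5]
gripper_width: 85.4
grasp_force: 0.0
```

Emit:
arm_command --rows '[[[0.536,0.644,0],[0,0,0]],[[0.536,0.644,0],[0,0,0]],[[0.536,0.644,0],[0,0,0]],[[0.536,0.644,0],[0,0,0]],[[0.536,0.644,0],[0,0,0]]]'

```text
clock: 1.9
position: [352.6, 195.5, 231.6]
ee_rot: [0.986, -0.168, 0.0, -0.0]
contact_force: [-1.2, 0.1, 1.3]
gripper_width: 85.1
grasp_force: 0.0
```

Emit:
arm_command --rows '[[[0.536,0.644,0],[0,0,0]],[[0.536,0.644,0],[0,0,0]],[[0.536,0.644,0],[0,0,0]],[[0.536,0.644,0],[0,0,0]],[[0.536,0.644,0],[0,0,0]]]'

```text
clock: 2.4
position: [427.6, -0.2, 231.4]
ee_rot: [0.986, -0.168, 0.0, 0.0]
contact_force: [0.7, 0.7, -0.7]
gripper_width: 85.1
grasp_force: 0.0
```

Emit:
arm_command --rows '[[[0.536,0.644,0],[0,0,0]],[[0.536,0.644,0],[0,0,0]],[[0.536,0.644,0],[0,0,0]],[[0.536,0.644,0],[0,0,0]],[[0.536,0.644,0],[0,0,0]]]'

```text
clock: 2.9
position: [502.4, -196.0, 230.5]
ee_rot: [0.986, -0.167, 0.0, 0.0]
contact_force: [-1.2, -0.1, -0.3]
gripper_width: 85.3
grasp_force: 0.0
```

```bash
cat >> h.py <<'E'
from scipy.spatial.transform import Rotation as R
def to(x,y,z):
    s=arm.read_state(); d=R.from_quat(s["ee_rot"]).inv().apply(np.array([x,y,z])-s["position"])
    print("pos",np.round(s["position"],1),"frac",(d/250).round(4),"clock",s["clock"])
E
python3 - <<'E'
from h import *
i=arm.camera_info("wrist"); im,d=arm.get_image("wrist"); cv2.imwrite("pics/w1.png",im); P,u,v=cloud(i,d)
near=np.hypot(P[:,0]-500,P[:,1]+192)<50
for n,a,b in(("roll",104,115),("rod",118,128)):
    m=near&(P[:,2]>a)&(P[:,2]<b); 
    if m.any(): print(n,m.sum(),P[m].mean(0),cv2.minEnclosingCircle(P[m,:2].astype(np.float32)))
s=arm.read_state();print(s["position"],R.from_quat(s["ee_rot"]).as_matrix().round(4))
to(499.5,-192.5,80)
E
```

```text
roll 3250 [ 499.99782812 -192.00368592  108.27571545] ((498.6905517578125, -191.59657287597656), 29.871021270751953)
rod 391 [ 498.93208292 -191.69634335  119.95382467] ((498.65057373046875, -191.5957489013672), 9.73346996307373)
[ 501.97379026 -195.31510882  230.41649104] [[ 9.441e-01 -3.297e-01 -7.000e-04]
 [-3.297e-01 -9.441e-01 -5.000e-04]
 [-5.000e-04  7.000e-04 -1.000e+00]]
pos [ 502.  -195.3  230.4] frac [-0.0128 -0.0078  0.6017] clock 2.95
```

View pics/w1.png

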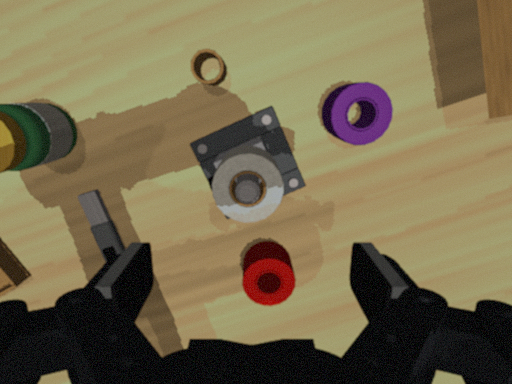

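The wrist view shows the white roll at (247,187) centred between the open fingers; nothing is near their paths. Going down to it.

Emit:
arm_command --rows '[[[-0.0157,-0.0085,0.15],[0,0,0]],[[-0.0157,-0.0085,0.3],[0,0,0]],[[-0.0157,-0.0085,0.44],[0,0,0]],[[-0.0157,-0.0085,0.56],[0,0,0]],[[-0.0157,-0.0085,0.665],[0,0,0]]]'

```text
clock: 3.45
position: [497.2, -187.8, 63.8]
ee_rot: [0.986, -0.165, -0.0, -0.0]
contact_force: [0.6, 0.7, -1.6]
gripper_width: 85.8
grasp_force: 0.0
```

Emit:
arm_command --rows '[[[0,0,0],[0,0,0]],[[0,0,0],[0,0,0]]]'

```text
clock: 3.65
position: [498.0, -188.7, 65.6]
ee_rot: [0.986, -0.165, 0.0, 0.0]
contact_force: [0.6, 0.3, 0.6]
gripper_width: 85.7
grasp_force: 0.0
```

Emit:
arm_command --rows '[[[0.008,0.011,0.004],[0,0,0]],[[0.008,0.011,0.004],[0,0,0]],[[0.008,0.011,0.004],[0,0,0]]]'

```text
clock: 3.95
position: [499.1, -193.1, 65.3]
ee_rot: [0.986, -0.166, 0.001, -0.0]
contact_force: [0.6, 0.4, -0.8]
gripper_width: 85.6
grasp_force: 0.0
```

Emit:
arm_command --rows '[[[0,0,0],[0,0,0]],[[0,0,0],[0,0,0]],[[0,0,0],[0,0,0]],[[0,0,0],[0,0,0]],[[0,0,0],[0,0,0]]]' --grip 0.5

```text
clock: 4.45
position: [498.8, -193.2, 65.0]
ee_rot: [0.986, -0.165, 0.001, 0.0]
contact_force: [-0.8, 0.5, 4.7]
gripper_width: 59.5
grasp_force: 64.3
```

Emit:
arm_command --rows '[[[0,0,0],[0,0,0]],[[0,0,0],[0,0,0]],[[0,0,0],[0,0,0]]]'

```text
clock: 4.75
position: [498.8, -193.2, 65.0]
ee_rot: [0.986, -0.165, 0.001, 0.0]
contact_force: [-0.9, 0.9, 6.0]
gripper_width: 59.5
grasp_force: 64.3
```

Emit:
arm_command --rows '[[[0,0,-0.03],[0,0,0]],[[0,0,-0.08],[0,0,0]],[[0,0,-0.13],[0,0,0]],[[0,0,-0.18],[0,0,0]],[[0,0,-0.23],[0,0,0]]]'

```text
clock: 5.25
position: [498.4, -193.1, 123.0]
ee_rot: [0.986, -0.166, 0.0, -0.0]
contact_force: [0.0, 0.1, -1.6]
gripper_width: 60.0
grasp_force: 64.6
```

Emit:
arm_command --rows '[[[0,0,-0.05],[0,0,0]],[[0,0,-0.1],[0,0,0]],[[0,0,-0.15],[0,0,0]],[[0,0,-0.15],[0,0,0]]]'

```text
clock: 5.65
position: [499.6, -193.3, 161.4]
ee_rot: [0.986, -0.165, 0.002, 0.0]
contact_force: [0.7, -0.1, -2.1]
gripper_width: 59.6
grasp_force: 64.6
```

Run:
```python
from h import *
im,d=arm.get_image("side"); i=arm.camera_info("side"); cv2.imwrite("pics/lift.png",cv2.resize(im[150:350,150:420],None,fx=2.5,fy=2.5)); to(527.3,191.7,155)
s=arm.read_state(); print(s["gripper_width"],s["grasp_force"],s["contact_force"])
```

```text
pos [ 498.8 -193.1  160.1] frac [-0.3954 -1.4918  0.0204] clock 5.7
59.34687441692661 64.61840339004993 [ 0.03524705 -0.22671709 -1.22666998]
```

View pics/lift.png

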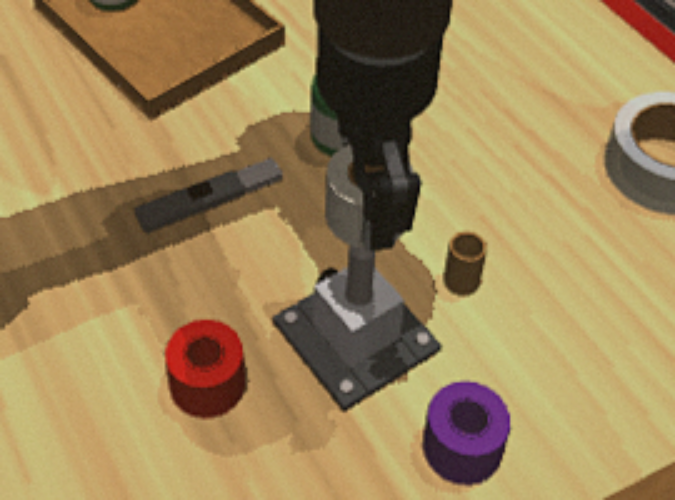

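The roll hangs in the fingers at crop (345,195), clear above the rod (360,275), which is still seated in the block. Carrying it to the tray.

Emit:
arm_command --rows '[[[-0.03,-0.12,0],[0,0,0]],[[-0.075,-0.28,0],[0,0,0]],[[-0.12,-0.44,0],[0,0,0]],[[-0.16,-0.6,0],[0,0,0]],[[-0.198,-0.746,0],[0,0,0]]]'

```text
clock: 6.2
position: [511.9, 1.1, 158.3]
ee_rot: [0.986, -0.166, -0.001, 0.0]
contact_force: [-0.3, -0.5, -1.4]
gripper_width: 59.3
grasp_force: 64.8
```

Emit:
arm_command --rows '[[[-0.042,-0.16,0],[0,0,0]],[[-0.085,-0.32,0],[0,0,0]],[[-0.128,-0.48,0],[0,0,0]],[[-0.17,-0.64,0],[0,0,0]],[[-0.198,-0.746,0],[0,0,0]]]'

```text
clock: 6.7
position: [526.2, 194.2, 158.1]
ee_rot: [0.986, -0.165, -0.001, 0.0]
contact_force: [0.9, -0.2, -2.4]
gripper_width: 59.5
grasp_force: 64.8
```

Emit:
arm_command --rows '[[[0,0,0.08],[0,0,0]],[[0,0,0.16],[0,0,0]],[[0,0,0.24],[0,0,0]],[[0,0,0.32],[0,0,0]],[[0,0,0.4],[0,0,0]]]'

```text
clock: 7.2
position: [526.0, 191.6, 57.4]
ee_rot: [0.986, -0.166, -0.001, 0.001]
contact_force: [0.1, 0.3, -1.5]
gripper_width: 59.5
grasp_force: 64.8
```

Run:
```python
from h import *
to(527.3,191.7,10)
im,d=arm.get_image("scene"); cv2.imwrite("pics/place.png",cv2.resize(im[90:260,230:430],None,fx=3,fy=3))
```

```text
pos [526.  191.6  57.4] frac [ 0.0049 -0.0024  0.1897] clock 7.2
```

View pics/place.png

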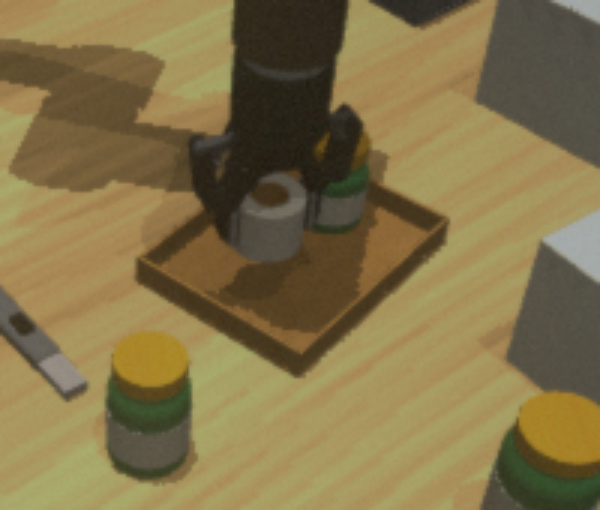

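The roll hangs upright over the free -y half of the tray at crop (268,215), with the fingers clear of the jar and the walls. Lowering it slowly.

Emit:
arm_command --rows '[[[0,0,0.05],[0,0,0]],[[0,0,0.1],[0,0,0]],[[0,0,0.15],[0,0,0]],[[0,0,0.18],[0,0,0]],[[0,0,0.18],[0,0,0]]]'

```text
clock: 7.75
position: [525.9, 191.3, 12.8]
ee_rot: [0.986, -0.166, -0.001, 0.001]
contact_force: [0.3, -0.4, -1.0]
gripper_width: 59.6
grasp_force: 65.0
```

Emit:
arm_command --rows '[[[0,0,0.006],[0,0,0]],[[0,0,0.012],[0,0,0]],[[0,0,0.012],[0,0,0]]]'

```text
clock: 8.05
position: [526.8, 192.0, 11.4]
ee_rot: [0.986, -0.166, 0.0, -0.0]
contact_force: [-0.8, -0.0, -1.7]
gripper_width: 59.7
grasp_force: 65.0
```

Not touching yet; going down in small steps.

Emit:
arm_command --rows '[[[0,0,0.006],[0,0,0]],[[0,0,0.012],[0,0,0]],[[0,0,0.012],[0,0,0]]]'

```text
clock: 8.35
position: [526.5, 191.8, 7.9]
ee_rot: [0.986, -0.166, -0.0, 0.0]
contact_force: [-1.5, 0.0, -0.9]
gripper_width: 59.2
grasp_force: 65.0
```

Emit:
arm_command --rows '[[[0,0,0.004],[0,0,0]],[[0,0,0.004],[0,0,0]]]'

```text
clock: 8.55
position: [526.7, 191.9, 7.1]
ee_rot: [0.986, -0.166, 0.0, -0.0]
contact_force: [-0.9, 0.3, -1.0]
gripper_width: 59.4
grasp_force: 65.1
```

Emit:
arm_command --rows '[[[0,0,0.004],[0,0,0]],[[0,0,0.004],[0,0,0]]]'

```text
clock: 8.75
position: [526.7, 191.9, 7.0]
ee_rot: [0.986, -0.165, 0.0, -0.0]
contact_force: [-1.1, -0.8, 5.9]
gripper_width: 59.4
grasp_force: 65.4
```

Emit:
arm_command --rows '[[[0,0,0.004],[0,0,0]],[[0,0,0.004],[0,0,0]]]'

```text
clock: 8.95
position: [526.7, 191.9, 7.0]
ee_rot: [0.986, -0.165, 0.0, -0.0]
contact_force: [-4.4, -2.1, 11.2]
gripper_width: 59.2
grasp_force: 65.8
```

The roll is on the floor. Easing off, releasing, and rising.

Emit:
arm_command --rows '[[[0,0,-0.005],[0,0,0]],[[0,0,-0.005],[0,0,0]]]'

```text
clock: 9.15
position: [526.8, 192.0, 7.0]
ee_rot: [0.986, -0.166, 0.0, -0.0]
contact_force: [-2.6, -1.1, 6.1]
gripper_width: 59.2
grasp_force: 65.4
```

Emit:
arm_command --rows '[[[0,0,0],[0,0,0]],[[0,0,0],[0,0,0]],[[0,0,0],[0,0,0]],[[0,0,0],[0,0,0]],[[0,0,0],[0,0,0]]]' --grip 0.9

```text
clock: 9.65
position: [526.6, 191.8, 6.1]
ee_rot: [0.986, -0.166, -0.0, 0.0]
contact_force: [-0.5, -1.4, 0.8]
gripper_width: 76.8
grasp_force: 0.0
```

Emit:
arm_command --rows '[[[0,0,-0.02],[0,0,0]],[[0,0,-0.08],[0,0,0]],[[0,0,-0.2],[0,0,0]],[[0,0,-0.38],[0,0,0]],[[0,0,-0.56],[0,0,0]]]'

```text
clock: 10.15
position: [526.2, 191.5, 147.8]
ee_rot: [0.986, -0.166, -0.0, 0.0]
contact_force: [1.6, 1.0, 0.8]
gripper_width: 76.7
grasp_force: 0.0
```

Emit:
arm_command --rows '[[[0,0,-0.15],[0,0,0]],[[0,0,-0.26],[0,0,0]],[[0,0,-0.26],[0,0,0]]]'

```text
clock: 10.45
position: [528.8, 192.9, 216.9]
ee_rot: [0.986, -0.165, 0.004, -0.003]
contact_force: [1.0, 0.2, 0.2]
gripper_width: 76.5
grasp_force: 0.0
```

Run:
```python
from h import *
to(499,-192,200)
im,d=arm.get_image("scene"); i=arm.camera_info("scene"); P,u,v=cloud(i,d)
m=(np.hypot(P[:,0]-527,P[:,1]-192)<38)&(P[:,2]>46)&(P[:,2]<62); print("roll",P[m].mean(0),P[m].std(0),cv2.minEnclosingCircle(P[m,:2].astype(np.float32)))
A=np.c_[P[m,:2],np.ones(m.sum())]; print("tilt",np.linalg.lstsq(A,P[m,2],rcond=None)[0])
cv2.imwrite("pics/placed.png",cv2.resize(im[90:320,110:430],None,fx=2.4,fy=2.4))
```

```text
pos [528.8 192.9 216.9] frac [0.3888 1.4951 0.0584] clock 10.45
roll [528.89548188 189.95058489  50.32836282] [16.36658742 16.61174676  1.68673933] ((527.5217895507812, 192.2295379638672), 30.966859817504883)
tilt [-7.04606635e-03 -4.00314660e-03  5.48153955e+01]
```

View pics/placed.png

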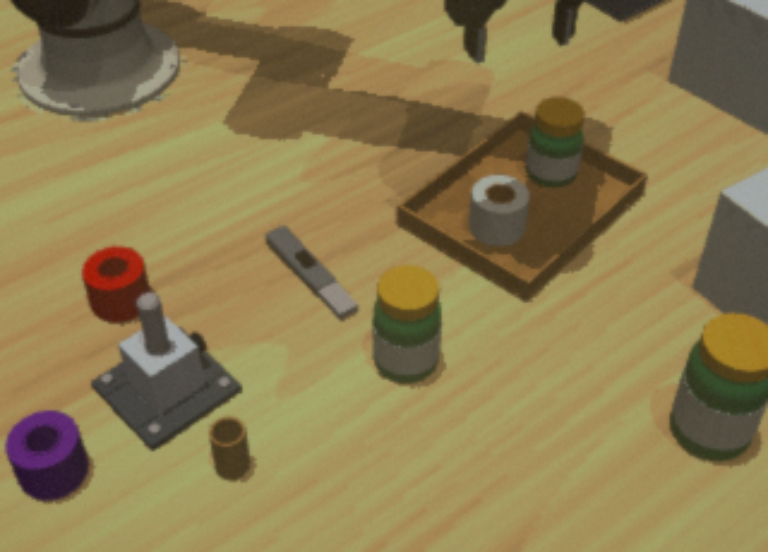

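The roll stands flat in the free half of the tray at crop (498,210) and is released; the rod stands bare at (152,325). Going back over the rod.

Emit:
arm_command --rows '[[[0.04,0.15,0],[0,0,0]],[[0.08,0.31,0],[0,0,0]],[[0.12,0.47,0],[0,0,0]],[[0.16,0.62,0],[0,0,0]],[[0.195,0.748,0],[0,0,0]]]' --grip 0.8

```text
clock: 11.0
position: [510.2, -2.7, 210.1]
ee_rot: [0.986, -0.166, -0.001, 0.0]
contact_force: [0.1, 0.4, 0.1]
gripper_width: 68.4
grasp_force: 0.0
```

Emit:
arm_command --rows '[[[0.04,0.15,0],[0,0,0]],[[0.08,0.31,0],[0,0,0]],[[0.12,0.47,0],[0,0,0]],[[0.16,0.62,0],[0,0,0]],[[0.195,0.748,0],[0,0,0]]]'

```text
clock: 11.5
position: [495.3, -195.2, 210.0]
ee_rot: [0.986, -0.166, -0.001, -0.0]
contact_force: [0.9, 0.1, -0.5]
gripper_width: 68.5
grasp_force: 0.0
```

Emit:
arm_command --rows '[[[0,0,0],[0,0,0]],[[0,0,0],[0,0,0]],[[0,0,0],[0,0,0]]]' --grip 0.7

```text
clock: 11.8
position: [496.2, -192.9, 210.6]
ee_rot: [0.986, -0.165, -0.001, -0.0]
contact_force: [-0.1, 0.1, 0.3]
gripper_width: 59.5
grasp_force: 0.0
```

Run:
```python
from h import *
i=arm.camera_info("wrist"); im,d=arm.get_image("wrist"); P,u,v=cloud(i,d)
near=np.hypot(P[:,0]-499,P[:,1]+192)<25
m=near&(P[:,2]>117)&(P[:,2]<128); print(m.sum(),P[m].mean(0),cv2.minEnclosingCircle(P[m,:2].astype(np.float32)))
m=near&(P[:,2]>58)&(P[:,2]<66); print("block",m.sum(),cv2.minAreaRect(P[m,:2].astype(np.float32)))
s=arm.read_state(); print(s["ee_rot"],R.from_quat(s["ee_rot"]).as_matrix()[:,2],s["gripper_width"])
to(499,-192,85)
```

```text
529 [ 499.27479789 -191.75636868  119.64873835] ((498.8980407714844, -191.6036834716797), 9.904072761535645)
block 1552 ((500.7159729003906, -192.67417907714844), (49.68716812133789, 46.0810432434082), 68.36080932617188)
[ 9.86281362e-01 -1.65072074e-01 -5.32441274e-04 -5.09191767e-05] [-1.03346314e-03  2.76223640e-04 -9.99999428e-01] 59.72655089011833
pos [ 496.4 -192.7  210.8] frac [ 0.0094 -0.0059  0.5033] clock 11.85
```

Emit:
arm_command --rows '[[[0.008,-0.007,0.12],[0,0,0]],[[0.008,-0.007,0.24],[0,0,0]],[[0.008,-0.007,0.35],[0,0,0]],[[0.008,-0.007,0.45],[0,0,0]],[[0.008,-0.007,0.54],[0,0,0]]]'

```text
clock: 12.35
position: [499.0, -191.3, 75.1]
ee_rot: [0.986, -0.165, -0.0, -0.0]
contact_force: [-1.0, 0.8, -0.7]
gripper_width: 59.9
grasp_force: 0.0
```

Emit:
arm_command --rows '[[[0,0,0],[0,0,0]],[[0,0,0],[0,0,0]],[[0,0,0],[0,0,0]]]'

```text
clock: 12.65
position: [500.3, -192.2, 77.8]
ee_rot: [0.986, -0.165, 0.001, 0.0]
contact_force: [0.1, 0.7, -0.2]
gripper_width: 59.6
grasp_force: 0.0
```

Run:
```python
from h import *
s=arm.read_state(); print(s["ee_rot"],s["contact_force"]); to(498.9,-191.8,76)
```

```text
[ 9.86281817e-01 -1.65064298e-01  1.39798893e-03  1.88788424e-05] [ 0.06113638  0.69475783 -0.17711102]
pos [ 500.3 -192.2   77.8] frac [-0.0057  0.0002  0.007 ] clock 12.65
```

Emit:
arm_command --rows '[[[-0.005,0,0.004],[0,0,0]],[[-0.005,0,0.004],[0,0,0]],[[-0.005,0,0.004],[0,0,0]]]' --grip 0.35

```text
clock: 12.95
position: [498.1, -192.1, 75.9]
ee_rot: [0.986, -0.166, 0.001, -0.0]
contact_force: [-0.1, 0.3, 1.1]
gripper_width: 30.1
grasp_force: 0.0
```

Emit:
arm_command --rows '[[[0,0,0],[0,0,0]],[[0,0,0],[0,0,0]],[[0,0,0],[0,0,0]]]'

```text
clock: 13.25
position: [497.9, -192.1, 75.3]
ee_rot: [0.986, -0.166, 0.0, -0.0]
contact_force: [1.0, -0.4, -0.0]
gripper_width: 29.8
grasp_force: 0.0
```

Emit:
arm_command --rows '[[[0,0,0],[0,0,0]],[[0,0,0],[0,0,0]],[[0,0,0],[0,0,0]],[[0,0,0],[0,0,0]]]' --grip 0.1

```text
clock: 13.65
position: [498.0, -192.1, 75.5]
ee_rot: [0.986, -0.166, 0.0, -0.0]
contact_force: [0.1, 0.4, 1.3]
gripper_width: 18.6
grasp_force: 58.5
```

Run:
```python
from h import *
s=arm.read_state(); r=R.from_quat(s["ee_rot"]); print(s["position"],s["ee_rot"],"tool F",r.inv().apply(s["contact_force"]).round(1),"tool M",r.inv().apply(s["wrist_torque"]).round(2),s["gripper_width"],s["grasp_force"])
```

```text
[ 498.01109119 -192.05062394   75.45803259] [ 9.86193704e-01 -1.65595732e-01  1.75206258e-04 -1.86231111e-05] tool F [-0.  -0.5 -1.3] tool M [ 0.2  -0.14 -0.02] 18.563568611718033 58.50248605012894
```

Gripped almost free of side load. Drawing up slowly, in small steps.

Emit:
arm_command --rows '[[[0,0,-0.01],[0,0,0]],[[0,0,-0.02],[0,0,0]],[[0,0,-0.03],[0,0,0]],[[0,0,-0.04],[0,0,0]],[[0,0,-0.04],[0,0,0]]]'

```text
clock: 14.15
position: [497.9, -192.1, 85.6]
ee_rot: [0.986, -0.166, 0.0, 0.0]
contact_force: [1.0, -0.7, -3.2]
gripper_width: 18.7
grasp_force: 58.6
```

```bash
cat >> h.py <<'E'
def st():
    s=arm.read_state(); r=R.from_quat(s["ee_rot"]); print(s["clock"],np.round(s["position"],2),np.round(s["ee_rot"],4),"tool F",r.inv().apply(s["contact_force"]).round(1),"tool M",r.inv().apply(s["wrist_torque"]).round(2),s["gripper_width"],s["grasp_force"])
E
python3 -c "
from h import *
st()"
```

```text
14.15 [ 497.92 -192.13   85.63] [ 9.862e-01 -1.656e-01  2.000e-04  0.000e+00] tool F [1.1 0.4 3.2] tool M [-0.01 -0.04 -0.02] 18.654699473052418 58.63641053438187
```

Emit:
arm_command --rows '[[[0,0,-0.015],[0,0,0]],[[0,0,-0.03],[0,0,0]],[[0,0,-0.045],[0,0,0]],[[0,0,-0.06],[0,0,0]],[[0,0,-0.076],[0,0,0]]]'

```text
clock: 14.65
position: [497.8, -192.1, 104.7]
ee_rot: [0.986, -0.166, 0.0, -0.0]
contact_force: [-0.1, -0.3, -3.2]
gripper_width: 18.3
grasp_force: 58.6
```

Emit:
arm_command --rows '[[[0,0,0],[0,0,0]],[[0,0,0],[0,0,0]],[[0,0,0],[0,0,0]],[[0,0,0],[0,0,0]],[[0,0,0],[0,0,0]]]'

```text
clock: 15.15
position: [497.7, -192.1, 104.1]
ee_rot: [0.986, -0.166, -0.0, 0.0]
contact_force: [-0.2, 1.2, -2.8]
gripper_width: 18.4
grasp_force: 58.6
```

Run:
```python
from h import *
st()
ims=[]
im,d=arm.get_image("side"); a=cv2.resize(im[220:330,230:360],None,fx=3,fy=3)
im,d=arm.get_image("scene"); b=cv2.resize(im[165:275,125:255],None,fx=3,fy=3)
i=arm.camera_info("scene"); P,u,v=cloud(i,d); m=(np.hypot(P[:,0]-527,P[:,1]-192)<38)&(P[:,2]>46)&(P[:,2]<62); print("roll",P[m].mean(0))
cv2.imwrite("pics/fin.png",np.hstack([a,b])); st()
```

```text
15.15 [ 497.75 -192.05  104.14] [ 9.862e-01 -1.656e-01 -2.000e-04  0.000e+00] tool F [-0.6 -1.1  2.8] tool M [-0.02  0.02 -0.04] 18.377841560524164 58.62200886011124
roll [528.53625644 190.18124259  50.40998271]
15.25 [ 497.8  -192.09  104.2 ] [ 9.862e-01 -1.657e-01 -1.000e-04  0.000e+00] tool F [0.1 0.5 2.6] tool M [-0.    0.03 -0.04] 18.35805450092546 58.62239956855774
```

View pics/fin.png

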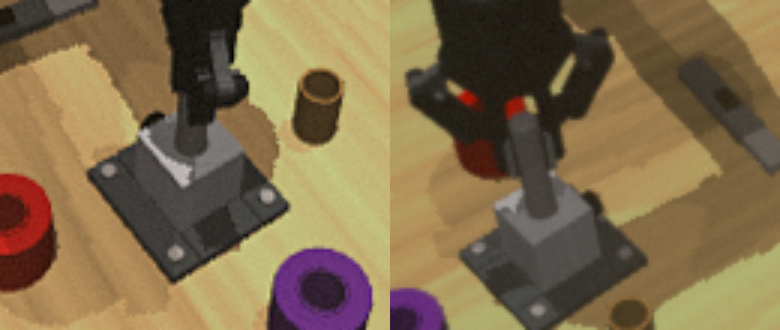

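The rod is held by the fingers (right crop at (530,165)), about 29 mm up, upright and still in the bore, with almost no side load. Handing in.

```bash
python3 -c "
from bench import arm
print(arm.job_done())"
```

```text
the job is handed in; nothing more can be done
None
```

The label roll stands flat and released in the free part of the tray, the spindle rod is held in the gripper about 29 mm up, upright and still in its bore, and the job is handed in; no verdict came back.

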